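# Index the sample carousel to the standard bottle and lock it

### The arm

A 6-joint arm with a two-finger parallel gripper is mounted at the origin on a cart in front of the work surface, level with it; the furniture and walls round the work are solid. World frame = base frame: x ahead of the robot, y to its left, z up, the work surface at z = 0. Lengths are in m, angles in rad, forces in N, time in s.
With the tool pointing down it reaches from about 0.25 to 0.85 m from the base axis. Payload 12.5 kg.
Tool frame: the origin (TCP) lies at the very end of the fingers, on their centre line; the grasp point (between the pads) lies bot.grip_depth behind it (bot.grip_depth is the distance from the TCP to the grasp point, in m); z points along the fingers, y is the direction in which the jaws open and shut (so a half turn about z gives the same grasp; the last joint's range is limited). The gripper opens to 93 mm and grips with 3 to 60 N. Pads are 15 mm wide; open, the fingers measure 128 mm over their backs; the gripper's body (75 mm by 188 mm) begins 65 mm behind the grasp point.
Start: joints at [-1.344, 0.351, 1.652, -0, 1.139, -0.085], TCP at [0.169, -0.523, 0.219] pointing down, gripper open.
Joint ranges: [-2.75, 2.75], [-0.79, 2.1], [0.01, 2.65], [-1.57, 4.71], [0.07, 3.14], [-2.87, 2.87]. Speed limits (rad/s): [2.22, 2.22, 2.79, 3.14, 3.14, 3.14].

### API

Orientations are given as a unit quaternion [w, x, y, z].
In Python, from rig import bot gives the robot as it stands.
- The arm moves only by the tool apply_moves, never from a script. Its argument "series" is a list of rows, each a list of 3 entries, a list of its own where there are three numbers: the shift along the world's x, y, z in mm, then the turn about the world's z in degrees, then the gripper command: -1 is fully open, 1 is shut, values between are in proportion. A call has 1 to 20 rows; each row shifts and turns the commanded pose from where the row before left it; what a row does not reach is not made up. A row lasts 1/12 s, in which the tool goes at most 41.7 mm and 7.16 degrees, less where a joint would pass 70% of its speed; a pose out of reach is approached as far as the arm can. A call is refused whole if a number of a shift passes 41.7 or a number of a turn 7.16, either way. A call with a gripper value outside its range is refused whole. The fingers move at their own pace and stop on an object; the grip force is fixed at half the most. Time passes only in rows, so rows that do not move let the fingers close. It gives the time, the measured TCP pose, the force and the opening at its end, in the units of the state.
- bot.sense(): the state, without advancing time (a new reading comes with each control period).
- bot.read_camera(name): name is "scene" or "top" or "wrist"; returns the picture (420x560x3 uint8, red, green, blue); there is no depth.
- bot.camera_model(name): a dict with "K" (3x3 intrinsics, pixels), "dist_coeffs" ([k1, k2, p1, p2, k3] as OpenCV has them; the pictures are not rectified), "origin" and "attitude" of the camera in the world; the wrist camera has in their place "mount" (4x4, takes a point from camera to tool coordinates, whose origin is the TCP and whose axes are the flange's). Camera axes: x right, y down, z forward; pixel columns grow to the right and rows downward; lengths in m; the calibration is good to about 2 mm. A picture is of the moment at which its call begins: read the wrist's pose just before it. camera_model takes no time and is no camera call.
- bot.hand_in(): hands the job in, once; it reports no verdict.
The state is a dict: "clock": time; "joints": joint angles; "qvel": joint speeds; "joint_torque": joint torques, N m; "ee_pos": TCP position; "tcp_rot": TCP orientation; "wrist_force": force on the tool from outside, world axes, zero at the start; "moment": the same for the moment, N m; "finger_gap": opening from 0.0 (shut) to 1.0 (fully open).
Only numpy, scipy, OpenCV 4.12 (cv2) and the standard library are available. Lean on these libraries where they do the work, as an engineer would, in place of code of your own. Each camera call takes 0.05 s, during which the arm holds its last target.

### The job

Bring the check standard round for the next reading: with the fingertips, push the finger tabs on the rim of the hand-turned sample carousel until the one wide bottle (bigger than the five small jars) stands at the front of the carousel, in line with the locking bolt. Then push the bolt's thumb plate fully home towards the tray, so that its nose sits in the notch in front of that bottle and locks the tray. Only push, from outside: grip and lift nothing, leave the bottle and jars untouched in their seats, and do not disturb the things lying around.

Things in the scene. Friction and masses are not known exactly. Their poses are not given: they have to be found in the camera images.
- carousel: hand-turned sample carousel, fixed to the bench; origin on the tray's upright axis at bench height, z up; its FRONT is its own -x (roughly towards the robot, turned up to 0.3 rad). Grey foot with a tongue 46 mm wide, 6 mm high, out to 166 mm in front; on it the bolt in a guide 21 mm high, 102 to 120 mm from the axis
- tray: the turning tray; origin on its axis at bench height, z up; its own -x points to the wide bottle, so its x lies along the carousel's x when the bottle is at the front. No stops; stays where left (about 0.6 N at the tabs). Index ring of 88 mm radius, 8 to 16.5 mm high, with a V notch outside each seat; deck of 79 mm radius, top 22 mm high; six seats 60 degrees apart, centres 55 mm out
- bolt (a joint): locking bolt, m: 0 = drawn out, grows as it is pushed to the axis (carousel +x). Its round 10 mm nose meets the smooth ring at about 6 mm but runs into a V notch to about 15 mm, fully home; the V takes the nose from up to about 4 degrees off and centres the tray. Needs about 3 N to slide, stays where left
- bolt_face (a point): middle of the front face (facing away from the tray) of the bolt's black thumb plate; moves with the bolt. The upright plate is 38 mm wide, 10 mm thick, from 15 to 49 mm above the bench; with the bolt drawn out this face is 147 mm in front of the carousel's axis
- front_mark (a point): fixed point at deck height, 55 mm in front of the axis, where the middle of the bottle's underside must stand
- tab_1 (a point): middle of the finger tab 30 degrees counter-clockwise (from above) of the wide bottle, 96 mm from the axis, 37 mm up; x points outwards, z up. Six such tabs, midway between the seats: upright radial plates 9 mm thick, 74 to 110 mm from the axis, 23 to 51 mm high. A fingertip 96 mm out and 26 mm or more up clears jars, guide and thumb plate all round
- tab_6 (a point): middle of the finger tab 30 degrees clockwise (from above) of the wide bottle; frame and size as tab_1; turns with the tray
- standard_bottle: the check standard: the one wide screw-cap bottle on the tray, 36 mm across and 60 mm tall, top 82 mm above the bench; origin at the centre of its underside; loose in its seat, do not touch
- jar_1: small sample jar, 23 mm across, 47 mm tall, loose in the next seat counter-clockwise (from above) of the bottle; origin at the centre of its underside; do not touch
- jar_2: small sample jar like jar_1, in the second seat counter-clockwise
- jar_3: small sample jar like jar_1, in the seat opposite the bottle
- jar_4: small sample jar like jar_1, in the fourth seat counter-clockwise
- jar_5: small sample jar like jar_1, in the next seat clockwise of the bottle
- weigh_boat: loose white weighing boat, 78 x 116 x 41 mm, on the bench left of the carousel; leave it
- refractometer: loose white pocket refractometer, 46 x 106 x 28 mm, lying on the bench right of the carousel; leave it
- marker_3: loose felt marker, 130 mm long, lying on the bench right of the carousel; leave it
- tweezers: loose steel tweezers, 126 mm long, 10 mm high, lying on the bench left of the carousel; leave them
- tab_2 (a point): middle of the finger tab 90 degrees counter-clockwise (from above) of the wide bottle; frame and size as tab_1; turns with the tray
- tab_3 (a point): middle of the finger tab 150 degrees counter-clockwise (from above) of the wide bottle; frame and size as tab_1; turns with the tray
- tab_4 (a point): middle of the finger tab 210 degrees counter-clockwise (from above) of the wide bottle; frame and size as tab_1; turns with the tray
- tab_5 (a point): middle of the finger tab 270 degrees counter-clockwise (from above) of the wide bottle; frame and size as tab_1; turns with the tray
There are look-alikes about, which are no part of the job. Leave any red look-alike of the standard_bottle alone.

How it is judged:
On the way, in this order (a step that is already met when the one before it is completed fails the run):
1. the wide bottle is brought to the front, in line with the bolt (within 8 mm), the bolt not yet home (horizontal distance between standard_bottle and front_mark below 0.008 m and value of joint bolt below 0.0125 m), for 0.1 s.
2. the bolt is pushed fully home in the bottle's notch (value of joint bolt above 0.013 m and horizontal distance between standard_bottle and front_mark below 0.004 m), for 0.1 s.
At the end, for the whole second after the job is handed in: The wide bottle stands upright in its seat within 4 mm of the front mark, the tray is at rest, and the bolt is home (at least 13 of its 15 mm) in the notch in front of the bottle (all of step 2 and angular speed of tray below 0.05 rad/s and angle between standard_bottle's own z axis and vertical below 0.15 rad and height (world z) of standard_bottle between 0.016 and 0.03 m); the robot touches nothing.
It fails at once if the robot presses on the bottle or a jar (more than 1 N) (contact force between any of the fingers, the arm and standard_bottle above 1 N or contact force between any of the fingers, the arm and jar_1 above 1 N or contact force between any of the fingers, the arm and jar_2 above 1 N or contact force between any of the fingers, the arm and jar_3 above 1 N or contact force between any of the fingers, the arm and jar_4 above 1 N or contact force between any of the fingers, the arm and jar_5 above 1 N).
It fails at once if the bottle or a jar is lifted out of its seat or tipped (height (world z) of any of standard_bottle, jar_1, jar_2, jar_3, jar_4, jar_5 above 0.035 m or height (world z) of any of standard_bottle, jar_1, jar_2, jar_3, jar_4, jar_5 below 0.01 m or angle between any of standard_bottle, jar_1, jar_2, jar_3, jar_4, jar_5's own z axis and vertical above 0.3 rad).
It fails at once if a thing lying around is moved by more than 15 mm (distance of any of weigh_boat, refractometer, marker_3, tweezers from where it was at the start of the episode above 0.015 m).
It fails at once if the fingers are closed round a finger tab or the thumb plate instead of pushing it from outside ((x of the grasp point in the frame of tab_1 between -0.02 and 0.018 m and y of the grasp point in the frame of tab_1 between -0.006 and 0.006 m and z of the grasp point in the frame of tab_1 below 0.022 m) or (x of the grasp point in the frame of tab_2 between -0.02 and 0.018 m and y of the grasp point in the frame of tab_2 between -0.006 and 0.006 m and z of the grasp point in the frame of tab_2 below 0.022 m) or (x of the grasp point in the frame of tab_3 between -0.02 and 0.018 m and y of the grasp point in the frame of tab_3 between -0.006 and 0.006 m and z of the grasp point in the frame of tab_3 below 0.022 m) or (x of the grasp point in the frame of tab_4 between -0.02 and 0.018 m and y of the grasp point in the frame of tab_4 between -0.006 and 0.006 m and z of the grasp point in the frame of tab_4 below 0.022 m) or (x of the grasp point in the frame of tab_5 between -0.02 and 0.018 m and y of the grasp point in the frame of tab_5 between -0.006 and 0.006 m and z of the grasp point in the frame of tab_5 below 0.022 m) or (x of the grasp point in the frame of tab_6 between -0.02 and 0.018 m and y of the grasp point in the frame of tab_6 between -0.006 and 0.006 m and z of the grasp point in the frame of tab_6 below 0.022 m) or (x of the grasp point in the frame of bolt_face between -0.001 and 0.011 m and y of the grasp point in the frame of bolt_face between -0.022 and 0.022 m and z of the grasp point in the frame of bolt_face below 0.024 m)).
It also fails if it takes over 51 s, if anything falls off the work surface, if the arm or the gripper's body presses on something with over 40 N, if the wrist force passes 120 N, or if a joint passes its speed limit or range.

## Working session

There is one attempt and no reset: what is moved stays moved. The work goes in short steps, Python scripts to look and compute and a tool call to move; the robot and the scene stay as the last step left them, time stands still between calls to the robot, and variables do not carry over. Pictures are saved under pics/ and viewed, and the job is handed in when it is done.

Besides the shell and the picture viewer there is one more tool, called after "Request:" by a JSON object that holds its "op" and its "data", one argument or row to a line. apply_moves: Moves the arm, as the interface text tells. Its arguments: {"type":"object","properties":{"series":{"type":"array"}},"required":["series"]}

```bash
ls; mkdir -p pics; python3 - <<'E'
from rig import bot
import cv2,numpy as np
s=bot.sense();print(s['clock'],s['ee_pos'],s['tcp_rot'],s['finger_gap'],bot.grip_depth)
for n in ("scene","top"):
    im=bot.read_camera(n);cv2.imwrite(f'pics/{n}0.png',im[:,:,::-1])
for n in ("scene","top","wrist"):print(n,bot.camera_model(n))
E
```

```text
pics
0.0 [ 0.16866982 -0.52315864  0.2181245 ] [-5.54808423e-04  9.87875096e-01  1.55249752e-01 -3.82821024e-05] 1.0021835277840652 0.0188
scene {'K': array([[416.59132726,   0.        , 277.70311044],
       [  0.        , 416.59132726, 207.70986964],
       [  0.        ,   0.        ,   1.        ]]), 'dist_coeffs': array([-0.03231375,  0.        ,  0.        ,  0.        ,  0.        ]), 'origin': array([-0.0062414 ,  0.57872352,  0.44059663]), 'attitude': array([ 0.19643288, -0.33565829,  0.7831024 , -0.48528163])}
top {'K': array([[448.79170965,   0.        , 272.03060585],
       [  0.        , 448.79170965, 202.43596588],
       [  0.        ,   0.        ,   1.        ]]), 'dist_coeffs': array([-0.12060706,  0.        ,  0.        ,  0.        ,  0.        ]), 'origin': array([0.45750367, 0.0419421 , 0.99882864]), 'attitude': array([-0.01818559,  0.71039691, -0.70305361,  0.02685398])}
wrist {'K': array([[297.28523752,   0.        , 282.97755027],
       [  0.        , 297.28523752, 203.50769975],
       [  0.        ,   0.        ,   1.        ]]), 'dist_coeffs': array([0.0160378, 0.       , 0.       , 0.       , 0.       ]), 'mount': array([[ 6.57591023e-04, -9.61866974e-01, -2.73516893e-01,
         7.62397468e-02],
       [ 9.99998437e-01,  1.83563855e-04,  1.75867011e-03,
        -9.90146424e-04],
       [-1.64139888e-03, -2.73517622e-01,  9.61865591e-01,
        -1.66415618e-01],
       [ 0.00000000e+00,  0.00000000e+00,  0.00000000e+00,
         1.00000000e+00]])}
```

View pics/top0.png

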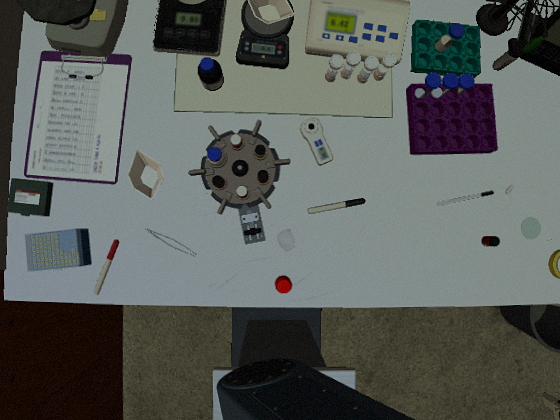

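View pics/scene0.png

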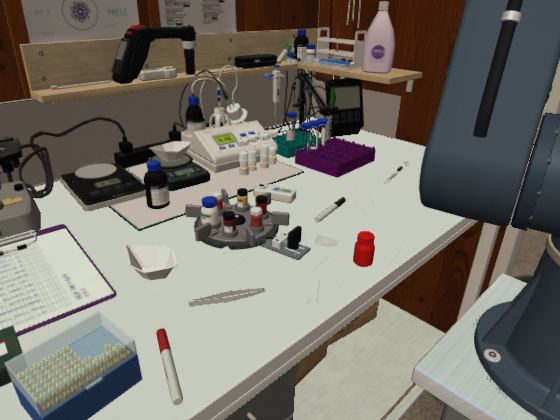

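The top view shows the carousel hub near (240,168), the bolt near (251,232) and a blue-capped wide bottle near (214,154). The red look-alike is at (283,284). I'll zoom in for detail.

```bash
python3 - <<'E'
import cv2
im=cv2.imread('pics/top0.png')[110:260,170:320];cv2.imwrite('pics/top0z.png',cv2.resize(im,(600,600),interpolation=cv2.INTER_CUBIC))
im=cv2.imread('pics/scene0.png')[170:270,170:330];cv2.imwrite('pics/scene0z.png',cv2.resize(im,(800,500),interpolation=cv2.INTER_CUBIC))
E
```

```text
(no output)
```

View pics/top0z.png

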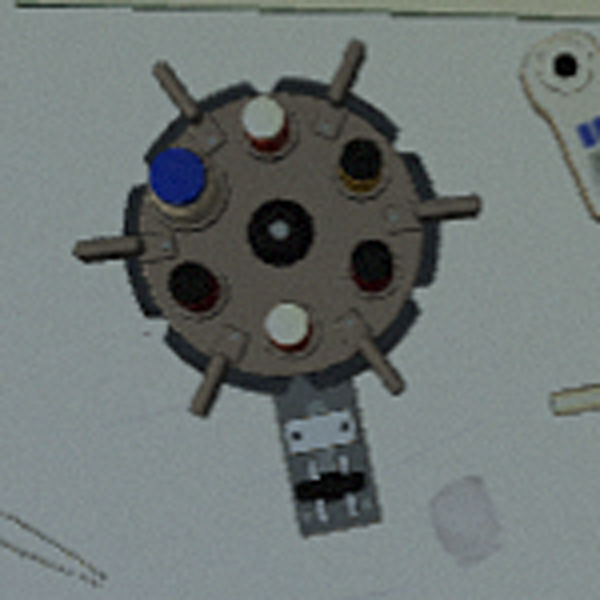

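View pics/scene0z.png

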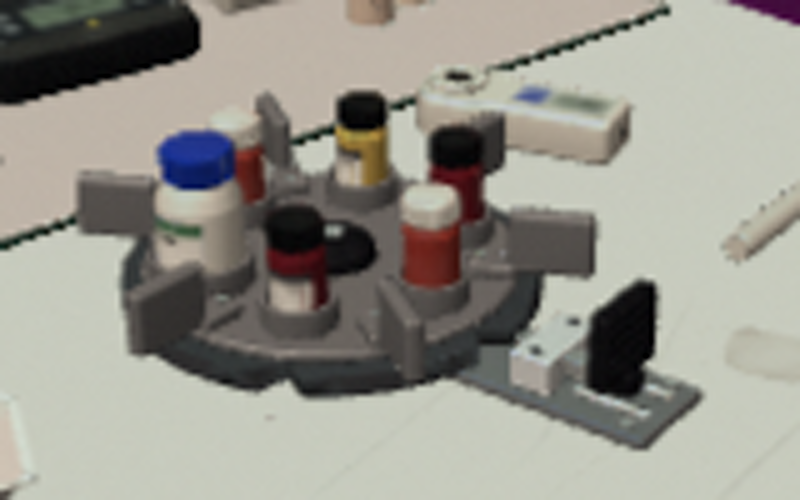

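```bash
cat > h.py <<'E'
import numpy as np,cv2
from scipy.spatial.transform import Rotation as R
def rot(q): return R.from_quat([q[1],q[2],q[3],q[0]]).as_matrix()
def ray(bot,name,uv,s=None):
    c=bot.camera_model(name)
    uv=np.atleast_2d(np.array(uv,float)).reshape(-1,1,2)
    p=cv2.undistortPoints(uv,c['K'],c['dist_coeffs']).reshape(-1,2)
    d=np.c_[p,np.ones(len(p))]
    if name=='wrist':
        T=np.eye(4);T[:3,:3]=rot(s['tcp_rot']);T[:3,3]=s['ee_pos'];M=T@c['mount'];Rm,o=M[:3,:3],M[:3,3]
    else: Rm,o=rot(c['attitude']),np.array(c['origin'])
    return o,d@Rm.T
def plane(bot,name,uv,z,s=None):
    o,d=ray(bot,name,uv,s);return o+d*((z-o[2])/d[:,2])[:,None]
def tri(r1,r2):
    (o1,d1),(o2,d2)=r1,r2;d1=d1[0]/np.linalg.norm(d1[0]);d2=d2[0]/np.linalg.norm(d2[0])
    t=np.linalg.lstsq(np.c_[d1,-d2],o2-o1,rcond=None)[0]
    a,b=o1+t[0]*d1,o2+t[1]*d2;return (a+b)/2,np.linalg.norm(a-b)
def proj(bot,name,P,s=None):
    c=bot.camera_model(name)
    if name=='wrist':
        T=np.eye(4);T[:3,:3]=rot(s['tcp_rot']);T[:3,3]=s['ee_pos'];M=T@c['mount'];Rm,o=M[:3,:3],M[:3,3]
    else: Rm,o=rot(c['attitude']),np.array(c['origin'])
    q=(np.atleast_2d(P)-o)@Rm
    return cv2.projectPoints(q,np.zeros(3),np.zeros(3),c['K'],c['dist_coeffs'])[0].reshape(-1,2)
E
python3 - <<'E'
from rig import bot
from h import *
im=cv2.imread('pics/top0.png');sc=cv2.imread('pics/scene0.png')
Z=lambda x,y:(x/4+170-.375,y/4+110-.375)
tips=np.array([Z(160,68),Z(358,45),Z(478,205),Z(400,390),Z(200,412),Z(78,250)])
P=plane(bot,'top',tips,.051)
print(P.round(4)); 
# circle fit
A=np.c_[2*P[:,:2],np.ones(6)];x=np.linalg.lstsq(A,(P[:,:2]**2).sum(1),rcond=None)[0];c=x[:2];print('centre',c,'r',np.sqrt(x[2]+c@c))
print('pairs',[(P[i]+P[i+3])[:2]/2 for i in range(3)])
an=np.degrees(np.arctan2(*(P[:,:2]-c).T[::-1]));print('tab ang',an.round(1))
def blob(img,lo,hi,roi,name):
    hsv=cv2.cvtColor(img,cv2.COLOR_BGR2HSV);m=cv2.inRange(hsv,lo,hi)
    k=np.zeros_like(m);k[roi[1]:roi[3],roi[0]:roi[2]]=255;m&=k
    n,l,st,ce=cv2.connectedComponentsWithStats(m);i=1+np.argmax(st[1:,4]);print(name,st[i],ce[i]);return ce[i],st[i]
bt,_=blob(im,(105,120,60),(130,255,255),(195,135,235,175),'cap top')
bs,_=blob(sc,(105,120,60),(130,255,255),(195,190,225,215),'cap scene')
print('bottle tri',tri(ray(bot,'top',bt),ray(bot,'scene',bs)), plane(bot,'top',bt,.082))
pl,_=blob(im,(0,0,0),(180,255,38),(243,222,265,240),'plate top')
ps,_=blob(sc,(0,0,0),(180,255,45),(285,222,303,252),'plate scene')
print('plate',plane(bot,'top',pl,.049), plane(bot,'top',pl,.04))
# tongue end corners at z=.006
T=plane(bot,'top',[Z(303,535),Z(381,520)],.006);print('tongue corners',T, T.mean(0))
for p in (plane(bot,'top',pl,.045)[0],T.mean(0),plane(bot,'top',bt,.082)[0]): 
    d=p[:2]-c;print('r,ang',np.hypot(*d),np.degrees(np.arctan2(d[1],d[0])))
for n,z,uv in(('hub',.03,Z(280,230)),):print(n,plane(bot,'top',uv,z))
E
```

```text
[[ 0.6798  0.1663  0.051 ]
 [ 0.6934  0.0601  0.051 ]
 [ 0.6072 -0.005   0.051 ]
 [ 0.508   0.0356  0.051 ]
 [ 0.4953  0.1412  0.051 ]
 [ 0.5808  0.2079  0.051 ]]
centre [0.59416874 0.10116387] r 0.10739901555527538
pairs [array([0.59390636, 0.10096304]), array([0.59431929, 0.1006482 ]), array([0.59403399, 0.10148071])]
tab ang [  37.3  -22.5  -83.  -142.7  158.    97.1]
cap top [207 147  14  14 152] [213.73684211 153.34868421]
cap scene [202 197  15  11 139] [209.02877698 201.72661871]
bottle tri (array([0.61745661, 0.15312179, 0.0747713 ]), np.float64(0.00040713130620526945)) [[0.61633949 0.15240855 0.082     ]]
plate top [244 228  17   8  97] [251.98969072 231.24742268]
plate scene [288 227  13  22 230] [294.18695652 238.1173913 ]
plate [[0.45671444 0.07232485 0.049     ]] [[0.45670696 0.07261274 0.04      ]]
tongue corners [[0.42979757 0.08796941 0.006     ]
 [0.43850742 0.04505011 0.006     ]] [0.4341525  0.06650976 0.006     ]
r,ang 0.14042408174053167 -168.20212561866626
r,ang 0.16372569788554647 -167.7803771066935
r,ang 0.055835108703796814 66.60451558464574
hub [[0.59557289 0.10162768 0.03      ]]
```

The axis is at about (0.594, 0.101) and the front lies at -168°. The bottle is at 67.4° and tab_2 at 157.4°. I'll push tab_2 about 124.6° counter-clockwise along the front side, starting by moving there with the fingers shut.

Request:
{"op": "apply_moves", "data": {
  "series": [
    [[14,28,0],-2.1,1],
    [[14,28,0],-2.1,1],
    [[14,28,0],-2.1,1],
    [[14,28,0],-2.1,1],
    [[14,28,0],-2.1,1],
    [[14,28,0],-2.1,1],
    [[14,28,0],-2.1,1],
    [[14,28,0],-2.1,1],
    [[14,28,0],-2.1,1],
    [[14,28,0],-2.1,1],
    [[14,28,0],-2.1,1],
    [[14,28,0],-2.1,1],
    [[14,28,0],-2.1,1],
    [[14,28,0],-2.1,1],
    [[14,28,0],-2.1,1],
    [[14,28,0],-2.1,1],
    [[14,28,0],-2.1,1],
    [[14,28,0],-2.1,1],
    [[14,28,0],-2.1,1],
    [[14,28,0],-2.1,1]
  ]
}}

```text
clock: 1.77
ee_pos: [0.449, 0.0382, 0.2185]
tcp_rot: [0.0, 0.978, -0.21, -0.0]
wrist_force: [0.8, -0.9, -0.1]
finger_gap: 0.004
```

```bash
python3 - <<'E'
from rig import bot
from h import *
s=bot.sense();im=bot.read_camera('wrist')[:,:,::-1].copy()
cv2.imwrite('pics/w1.png',im)
import pickle;pickle.dump(s,open('w1.pkl','wb'));print(s['ee_pos'],s['tcp_rot'])
c=np.array([.594,.101])
for r,a,z in [(0,0,.022),(.11,157.4,.051),(.11,217.4,.051),(.11,97.4,.051),(.055,67.4,.082),(.142,-168,.049),(.055,-168,.022),(.11,-82.6,.051)]:
    t=np.radians(a);uv=proj(bot,'wrist',[c[0]+r*np.cos(t),c[1]+r*np.sin(t),z],s)[0];print(r,a,uv.round(1));cv2.circle(im,tuple(int(v) for v in uv),3,(0,255,0),1)
cv2.imwrite('pics/w1m.png',im)
E
```

```text
[0.44904653 0.0381843  0.21851467] [ 2.20582417e-05  9.77732908e-01 -2.09853162e-01 -1.03629664e-04]
0 0 [181.   90.7]
0.11 157.4 [184.6 190.5]
0.11 217.4 [265.2 139.4]
0.11 97.4 [ 91.4 144. ]
0.055 67.4 [101.7  86.2]
0.142 -168 [255.1 194. ]
0.055 -168 [212.2 130.9]
0.11 -82.6 [260.3  26.1]
```

View pics/w1m.png

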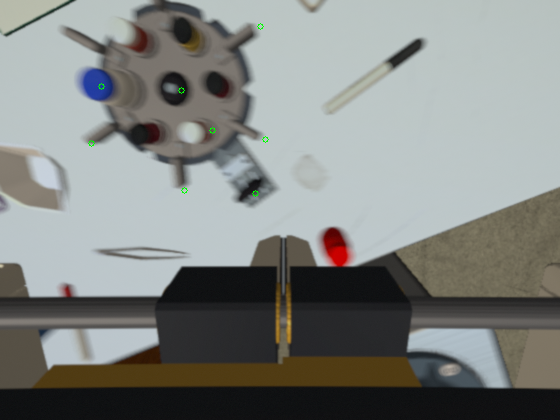

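The markers sit a few pixels off because the arm was still settling and the picture is blurred. The overall layout agrees. I'll go on to the hover point and look again once the arm is still.

Request:
{"op": "apply_moves", "data": {
  "series": [
    [[13,23,0],-1.8,1],
    [[13,23,0],-1.8,1],
    [[13,23,0],-1.8,1],
    [[13,23,0],-1.8,1],
    [[13,23,0],-1.8,1],
    [[13,22,0],-1.8,1],
    [[0,0,0],0,1],
    [[0,0,0],0,1],
    [[0,0,0],0,1],
    [[0,0,0],0,1]
  ]
}}

```text
clock: 2.65
ee_pos: [0.5263, 0.1728, 0.2186]
tcp_rot: [0.0, 0.954, -0.3, -0.0]
wrist_force: [-0.5, -0.6, -0.0]
finger_gap: 0.004
```

```bash
python3 - <<'E'
from rig import bot
from h import *
s=bot.sense();im=bot.read_camera('wrist')[:,:,::-1].copy()
cv2.imwrite('pics/w2.png',im)
import pickle;pickle.dump(s,open('w2.pkl','wb'));print(s['clock'],s['ee_pos'],s['tcp_rot'],s['joints'],s['finger_gap'])
c=np.array([.594,.101])
for r,a,z in [(0,0,.022),(.11,157.4,.051),(.11,217.4,.051),(.11,97.4,.051),(.055,67.4,.082),(.142,-168,.049),(.055,-168,.022),(.11,-82.6,.051)]:
    t=np.radians(a);uv=proj(bot,'wrist',[c[0]+r*np.cos(t),c[1]+r*np.sin(t),z],s)[0];print(r,a,uv.round(1));cv2.circle(im,tuple(int(v) for v in uv),3,(0,255,0),1)
cv2.imwrite('pics/w2m.png',im)
E
```

```text
2.65 [0.5263246  0.17277389 0.21856107] [ 1.84358032e-04  9.53847921e-01 -3.00289986e-01 -1.82785944e-04] [ 2.33206584e-01  3.58215556e-01  1.64113547e+00 -1.42014141e-04
  1.14274452e+00  2.41405523e+00] 0.004463236900415961
0 0 [300.7 100.1]
0.11 157.4 [320.8 196.6]
0.11 217.4 [398.  130.7]
0.11 97.4 [229. 168.]
0.055 67.4 [248.7 109. ]
0.142 -168 [390.5 187.4]
0.055 -168 [333.9 133.5]
0.11 -82.6 [386.2  18.3]
```

View pics/w2m.png

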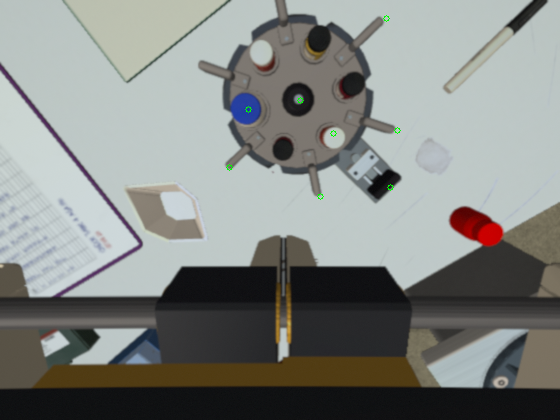

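The still picture agrees within about 2 px: tab_2's tip is near (320,195), the blue cap at (246,108) and the thumb plate near (383,182). I'll descend between tab_1 and tab_2.

Request:
{"op": "apply_moves", "data": {
  "series": [
    [[0,0,-20],0,1],
    [[0,0,-20],0,1],
    [[0,0,-20],0,1],
    [[0,0,-20],0,1],
    [[0,0,-20],0,1],
    [[0,0,-20],0,1],
    [[0,0,-20],0,1],
    [[0,0,-20],0,1],
    [[0,0,-18],0,1],
    [[0,0,-9],0,1],
    [[0,0,0],0,1],
    [[0,0,0],0,1]
  ]
}}

```text
clock: 3.7
ee_pos: [0.5269, 0.1733, 0.0321]
tcp_rot: [-0.0, 0.954, -0.3, 0.0]
wrist_force: [-0.1, -0.9, -0.5]
finger_gap: 0.004
```

```bash
cat > sweep.py <<'E'
# python3 sweep.py th0 th1 step : rows to follow from the pose at th0 (tab angle) 
import sys,numpy as np
from rig import bot
c=np.array([.594,.101]);a,b=.096,-.022
def P(t): t=np.radians(t);return c+[a*np.cos(t)-b*np.sin(t),a*np.sin(t)+b*np.cos(t)]
th=[float(v) for v in sys.argv[1].split(',')]
s=bot.sense();print(s['ee_pos'],s['tcp_rot'])
p=s['ee_pos'][:2].round(4)*1
for t0,t1 in zip(th,th[1:]):
    q=P(t1);print(t1,((q-p)*1000).round(1),t1-t0);p=p+((q-p)*1000).round(1)/1000
E
python3 sweep.py 144.8,148,151,154,157,160,163,166,169,172,175,178,181,184,187,190,193,196,199,202,205
```

```text
[0.5268865  0.17325138 0.03207703] [-2.06575543e-06  9.53836326e-01 -3.00326926e-01  2.67070297e-05]
148.0 [-2.7 -2.8] 3.1999999999999886
151.0 [-3.5 -3.7] 3.0
154.0 [-3.3 -3.9] 3.0
157.0 [-3.2 -4.1] 3.0
160.0 [-2.9 -4.3] 3.0
163.0 [-2.7 -4.4] 3.0
166.0 [-2.4 -4.5] 3.0
169.0 [-2.2 -4.7] 3.0
172.0 [-2.  -4.8] 3.0
175.0 [-1.7 -4.8] 3.0
178.0 [-1.5 -5. ] 3.0
181.0 [-1.2 -5. ] 3.0
184.0 [-0.9 -5.1] 3.0
187.0 [-0.7 -5.1] 3.0
190.0 [-0.4 -5.1] 3.0
193.0 [-0.1 -5.2] 3.0
196.0 [ 0.2 -5.1] 3.0
199.0 [ 0.4 -5.2] 3.0
202.0 [ 0.6 -5.1] 3.0
205.0 [ 1. -5.] 3.0
```

Request:
{"op": "apply_moves", "data": {
  "series": [
    [[-2.7,-2.8,0],3.2,1],
    [[-3.5,-3.7,0],3,1],
    [[-3.3,-3.9,0],3,1],
    [[-3.2,-4.1,0],3,1],
    [[-2.9,-4.3,0],3,1],
    [[-2.7,-4.4,0],3,1],
    [[-2.4,-4.5,0],3,1],
    [[-2.2,-4.7,0],3,1],
    [[-2,-4.8,0],3,1],
    [[-1.7,-4.8,0],3,1],
    [[-1.5,-5,0],3,1],
    [[-1.2,-5,0],3,1],
    [[-0.9,-5.1,0],3,1],
    [[-0.7,-5.1,0],3,1],
    [[-0.4,-5.1,0],3,1],
    [[-0.1,-5.2,0],3,1],
    [[0.2,-5.1,0],3,1],
    [[0.4,-5.2,0],3,1],
    [[0.6,-5.1,0],3,1],
    [[1,-5,0],3,1]
  ]
}}

```text
clock: 5.37
ee_pos: [0.4985, 0.0804, 0.0332]
tcp_rot: [0.0, 0.976, 0.22, 0.001]
wrist_force: [0.0, 0.3, -0.8]
finger_gap: 0.006
```

```bash
python3 sweep.py 205,208,211,214,217,220,223,226,229,232,235,238,241,244,247,250,253,256,259,262,265
python3 - <<'E'
from rig import bot
import cv2
cv2.imwrite('pics/s3.png',bot.read_camera('scene')[170:270,170:330,::-1].repeat(5,0).repeat(5,1))
cv2.imwrite('pics/t3.png',bot.read_camera('top')[110:260,170:320,::-1].repeat(4,0).repeat(4,1))
s=bot.sense();print(s['clock'],s['wrist_force'],s['ee_pos'])
E
```

```text
[0.49847849 0.08042748 0.03316224] [1.40820946e-04 9.75520513e-01 2.19904690e-01 1.27931964e-03]
208.0 [ 0.4 -5. ] 3.0
211.0 [ 1.5 -5. ] 3.0
214.0 [ 1.7 -4.8] 3.0
217.0 [ 2.  -4.8] 3.0
220.0 [ 2.2 -4.7] 3.0
223.0 [ 2.5 -4.5] 3.0
226.0 [ 2.7 -4.4] 3.0
229.0 [ 2.9 -4.2] 3.0
232.0 [ 3.2 -4.1] 3.0
235.0 [ 3.3 -3.9] 3.0
238.0 [ 3.6 -3.8] 3.0
241.0 [ 3.7 -3.5] 3.0
244.0 [ 3.9 -3.3] 3.0
247.0 [ 4.1 -3.2] 3.0
250.0 [ 4.3 -2.9] 3.0
253.0 [ 4.4 -2.7] 3.0
256.0 [ 4.5 -2.4] 3.0
259.0 [ 4.7 -2.2] 3.0
262.0 [ 4.8 -2. ] 3.0
265.0 [ 4.8 -1.7] 3.0
5.4667 [ 0.54719208 -1.06804717  0.01489624] [0.49846652 0.08016326 0.03296515]
```

View pics/s3.png

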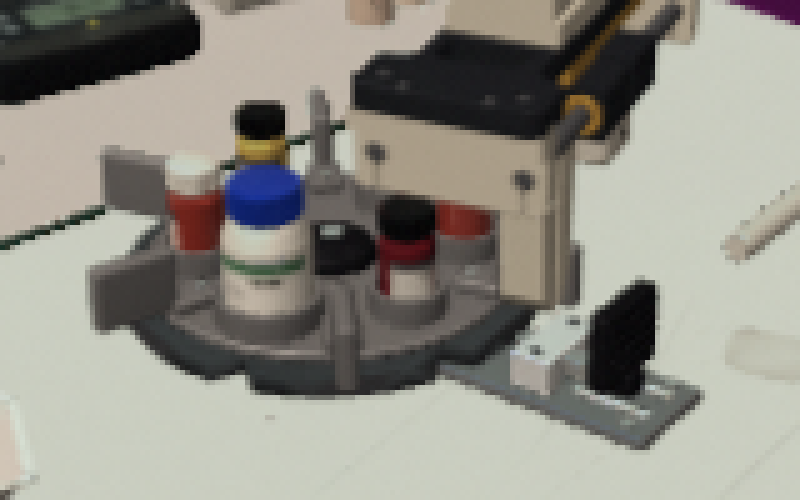

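View pics/t3.png

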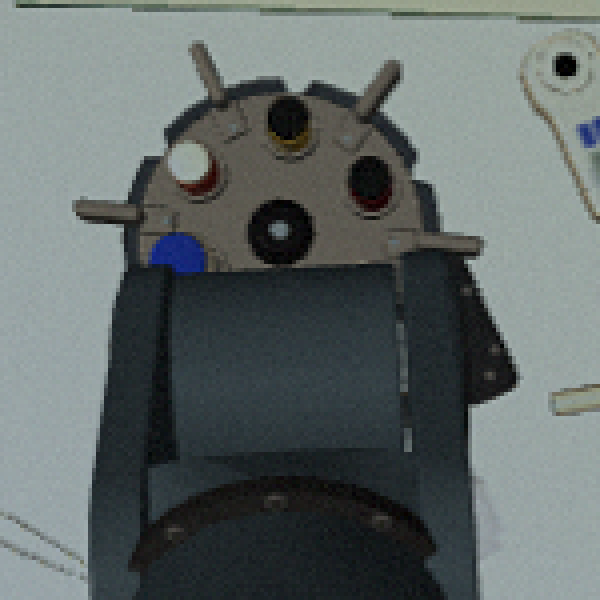

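Push works: the tray has turned about 48°, with tab_2 now near 205°, and the bolt is untouched. Continuing.

Request:
{"op": "apply_moves", "data": {
  "series": [
    [[0.4,-5,0],3,1],
    [[1.5,-5,0],3,1],
    [[1.7,-4.8,0],3,1],
    [[2,-4.8,0],3,1],
    [[2.2,-4.7,0],3,1],
    [[2.5,-4.5,0],3,1],
    [[2.7,-4.4,0],3,1],
    [[2.9,-4.2,0],3,1],
    [[3.2,-4.1,0],3,1],
    [[3.3,-3.9,0],3,1],
    [[3.6,-3.8,0],3,1],
    [[3.7,-3.5,0],3,1],
    [[3.9,-3.3,0],3,1],
    [[4.1,-3.2,0],3,1],
    [[4.3,-2.9,0],3,1],
    [[4.4,-2.7,0],3,1],
    [[4.5,-2.4,0],3,1],
    [[4.7,-2.2,0],3,1],
    [[4.8,-2,0],3,1],
    [[4.8,-1.7,0],3,1]
  ]
}}

```text
clock: 7.13
ee_pos: [0.5632, 0.0076, 0.0325]
tcp_rot: [0.0, 0.736, 0.677, 0.0]
wrist_force: [-1.5, -0.2, -0.6]
finger_gap: 0.006
```

```bash
python3 - <<'E'
from rig import bot
import cv2
cv2.imwrite('pics/s4.png',bot.read_camera('scene')[170:270,170:330,::-1].repeat(5,0).repeat(5,1))
cv2.imwrite('pics/t4.png',bot.read_camera('top')[110:260,170:320,::-1].repeat(4,0).repeat(4,1))
s=bot.sense();print(s['clock'],s['wrist_force'],s['ee_pos'])
E
python3 sweep.py 265,267,269,271,273,275,277,279,280,281,281.5

```

```text
7.2333 [-0.24163909  0.50212483  0.7945057 ] [0.56364258 0.00749552 0.0325141 ]
[0.56364258 0.00749552 0.0325141 ] [6.26638731e-04 7.36043475e-01 6.76933727e-01 5.82546482e-04]
267.0 [ 3.4 -1.2] 2.0
269.0 [ 3.3 -0.9] 2.0
271.0 [ 3.4 -0.8] 2.0
273.0 [ 3.4 -0.6] 2.0
275.0 [ 3.4 -0.6] 2.0
277.0 [ 3.4 -0.4] 2.0
279.0 [ 3.4 -0.3] 2.0
280.0 [ 1.7 -0.1] 1.0
281.0 [ 1.7 -0. ] 1.0
281.5 [ 0.9 -0.1] 0.5
```

View pics/s4.png

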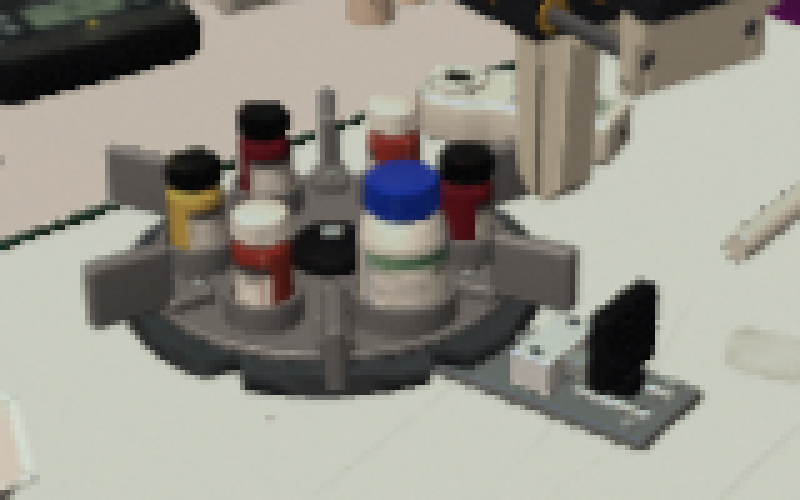

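View pics/t4.png

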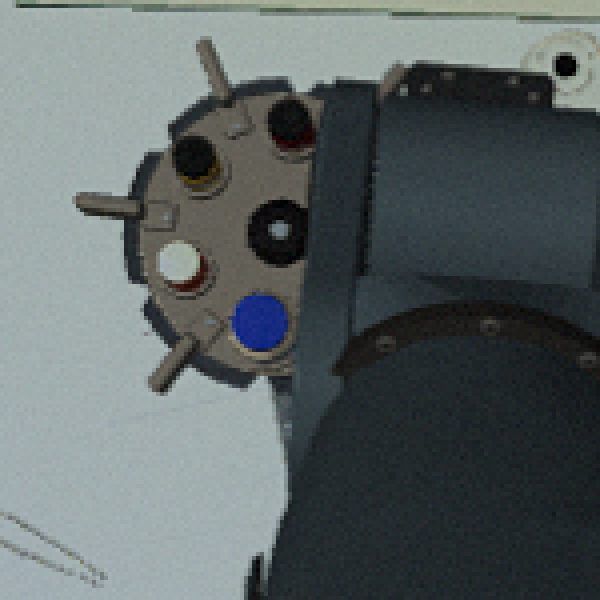

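```bash
cat > cap.py <<'E'
from rig import bot
from h import *
import sys
c=np.array([.594,.101])
for n in ('top','scene'):
    im=bot.read_camera(n)[:,:,::-1].copy();cv2.imwrite(f'pics/{n}_{sys.argv[1]}.png',im)
    m=cv2.inRange(cv2.cvtColor(im,cv2.COLOR_BGR2HSV),(105,120,60),(130,255,255));k=np.zeros_like(m)
    a=(200,140,270,215) if n=='top' else (190,185,275,230)
    k[a[1]:a[3],a[0]:a[2]]=255;N,l,st,ce=cv2.connectedComponentsWithStats(m&k);i=1+np.argmax(st[1:,4])
    p=plane(bot,n,ce[i],.082 if n=='top' else .074)[0];d=p[:2]-c
    print(n,st[i],ce[i],p.round(4),'r,ang',np.hypot(*d).round(4),np.degrees(np.arctan2(d[1],d[0]))%360)
s=bot.sense();print(s['clock'],s['ee_pos'],s['wrist_force'])
E
python3 cap.py 5
```

```text
top [228 184  14  14 155] [234.54193548 190.10322581] [0.5406 0.1081 0.082 ] r,ang 0.0539 172.41545654657926
scene [243 202  16  12 159] [250.66037736 207.56603774] [0.5435 0.1076 0.074 ] r,ang 0.051 172.55797400226982
7.3333 [0.56281113 0.0077108  0.0321185 ] [-0.75420786 -0.21102604 -0.26012676]
```

The bottle is at about 172.5° and has to reach 192°. I'll do the last 19° more slowly.

Request:
{"op": "apply_moves", "data": {
  "series": [
    [[3.4,-1.2,0],2,1],
    [[3.3,-0.9,0],2,1],
    [[3.4,-0.8,0],2,1],
    [[3.4,-0.6,0],2,1],
    [[3.4,-0.6,0],2,1],
    [[3.4,-0.4,0],2,1],
    [[3.4,-0.3,0],2,1],
    [[1.7,-0.1,0],1,1],
    [[1.7,0,0],1,1],
    [[0.9,-0.1,0],0.5,1],
    [[0,0,0],0,1],
    [[0,0,0],0,1]
  ]
}}

```text
clock: 8.33
ee_pos: [0.5907, 0.0026, 0.0317]
tcp_rot: [0.0, 0.631, 0.776, 0.0]
wrist_force: [-0.5, 0.4, -0.2]
finger_gap: 0.006
```

```bash
python3 cap.py 6; python3 - <<'E'
import cv2
for n,a in(('top',(170,110,320,260)),('scene',(170,170,330,290))):
    im=cv2.imread(f'pics/{n}_6.png')[a[1]:a[3],a[0]:a[2]];cv2.imwrite(f'pics/{n}_6z.png',im.repeat(4,0).repeat(4,1))
E
```

```text
top [235 184  12  13 135] [240.80740741 189.91111111] [0.5411 0.0953 0.082 ] r,ang 0.0532 186.18295575132484
scene [249 200  15  12 154] [256.22077922 205.2987013 ] [0.5436 0.093  0.074 ] r,ang 0.051 188.96670747805223
8.4333 [0.59070457 0.00258105 0.03168279] [-0.5084313  -0.88676738  0.57656422]
```

View pics/top_6z.png

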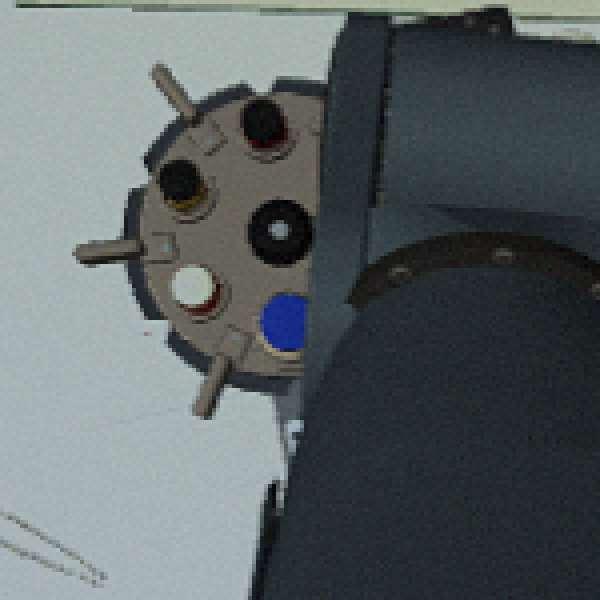

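View pics/scene_6z.png

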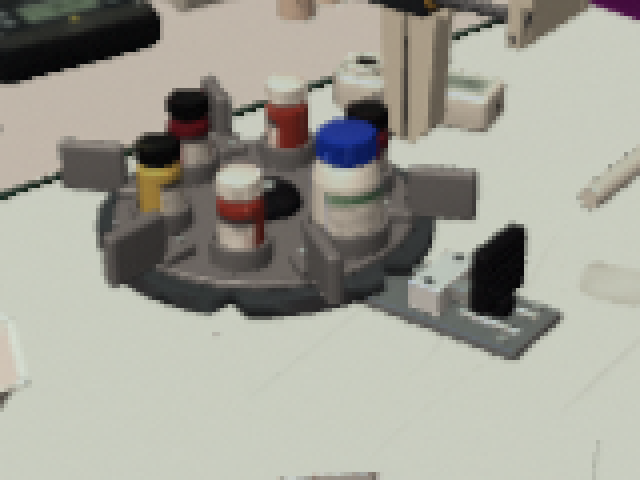

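The bottle is about 3–4° short, since the fingertips are narrower than I assumed. I'll nudge it about 6 mm more, back off and check.

Request:
{"op": "apply_moves", "data": {
  "series": [
    [[1.5,0,0],0.7,1],
    [[1.5,0.1,0],0.7,1],
    [[1.5,0.2,0],0.7,1],
    [[1,0.2,0],0.7,1],
    [[0,0,0],0,1],
    [[0,0,0],0,1],
    [[-3,-0.5,0],0,1],
    [[-5,-1,0],0,1],
    [[0,0,10],0,1],
    [[0,0,25],0,1],
    [[0,0,30],0,1],
    [[0,0,30],0,1],
    [[0,-20,20],0,1],
    [[0,-40,0],0,1],
    [[0,-40,0],0,1],
    [[0,-40,0],0,1],
    [[0,-40,0],0,1],
    [[0,-30,0],0,1],
    [[0,0,0],0,1]
  ]
}}

```text
clock: 10.02
ee_pos: [0.5878, -0.2136, 0.1475]
tcp_rot: [0.001, 0.613, 0.79, -0.0]
wrist_force: [-0.0, -0.2, -0.1]
finger_gap: 0.006
```

```bash
python3 cap.py 7; python3 - <<'E'
import cv2
for n,a in(('top',(170,110,320,260)),('scene',(170,170,330,290))):
    im=cv2.imread(f'pics/{n}_7.png')[a[1]:a[3],a[0]:a[2]];cv2.imwrite(f'pics/{n}_7z.png',cv2.resize(im,None,fx=4,fy=4,interpolation=cv2.INTER_CUBIC))
E
```

```text
top [237 183  14  14 156] [243.16666667 189.62820513] [0.5417 0.0904 0.082 ] r,ang 0.0533 191.4229507031591
scene [250 199  15  12 154] [257.22077922 204.48701299] [0.545  0.0892 0.074 ] r,ang 0.0504 193.52212760580144
10.1167 [ 0.5878862  -0.20927525  0.14714028] [ 0.23835468 -0.1078572  -0.18861956]
```

View pics/top_7z.png

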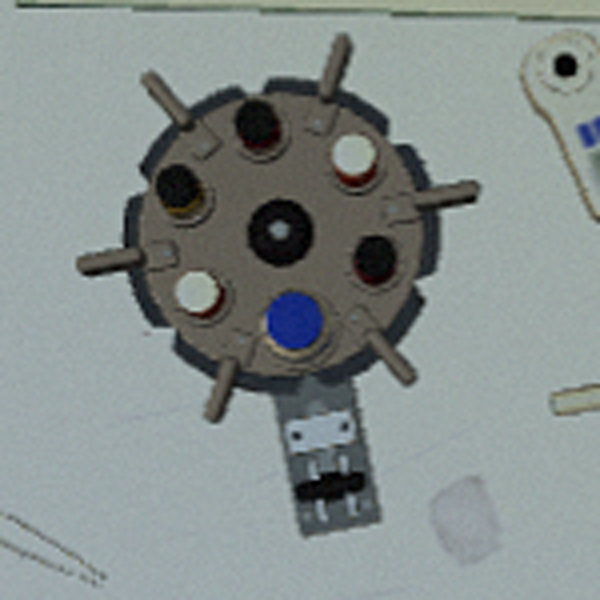

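```bash
python3 - <<'E'
from rig import bot
from h import *
Z=lambda x,y:(x/4+170-.375,y/4+110-.375)
P=plane(bot,'top',[Z(148,75),Z(344,38),Z(478,189),Z(408,380),Z(213,417),Z(80,265)],.051)
c=P[:,:2].mean(0);d=P[:,:2]-c;a=np.degrees(np.arctan2(d[:,1],d[:,0]))%60;print(c,a, 'bottle',a.mean()+150)
# front axis features: plate, guide screws (z .021), tongue corners
im=cv2.imread('pics/top_7.png');hsv=cv2.cvtColor(im,cv2.COLOR_BGR2HSV)
m=cv2.inRange(hsv,(0,0,0),(180,255,38));k=np.zeros_like(m);k[222:240,240:268]=255;M=cv2.moments(m&k,True);pl=(M['m10']/M['m00'],M['m01']/M['m00'])
ed=np.array([Z(303,535),Z(381,520)]).mean(0)
g=np.array([Z(297,435),Z(345,427)]).mean(0)
for n,uv,z in(('plate',pl,.045),('tongue',ed,.006),('guide',g,.021)):
    p=plane(bot,'top',uv,z)[0];e=p[:2]-c;print(n,p.round(4),np.hypot(*e),np.degrees(np.arctan2(e[1],e[0]))%360)
E
```

```text
[0.59462761 0.10130277] [41.29658367 41.84565494 41.30496696 40.69576594 42.08438993 41.70562905] bottle 191.48883174752953
plate [0.457  0.0723 0.045 ] 0.14068967334940574 191.89849419881028
tongue [0.4342 0.0665 0.006 ] 0.1641989459504675 192.23228571782818
guide [0.4868 0.0782 0.021 ] 0.11025630911792615 192.09617113984874
```

The tray is within 0.6° of the bolt line: bottle 191.5°, front about 192.1°. Next is the bolt, and before that I'll check that the red look-alike gives clearance.

```bash
python3 - <<'E'
from rig import bot
from h import *
r=[]
for n in('top','scene'):
    im=cv2.imread(f'pics/{n}_7.png');m=cv2.inRange(cv2.cvtColor(im,cv2.COLOR_BGR2HSV),(0,200,80),(8,255,255))
    if n=='scene':m[:,:340]=0
    N,l,st,ce=cv2.connectedComponentsWithStats(m);i=1+np.argmax(st[1:,4]);print(n,st[i],ce[i]);r.append((st[i],ce[i]))
print(tri(ray(bot,'top',r[0][1]),ray(bot,'scene',r[1][1])))
top=r[1][0];print(tri(ray(bot,'top',r[0][1]),ray(bot,'scene',(top[0]+top[2]/2,top[1]+4))))
E
```

```text
top [276 277  15  16 179] [282.65363128 284.98324022]
scene [354 232  20  34 565] [364.12743363 249.14336283]
(array([0.34224306, 0.00600881, 0.02907377]), np.float64(0.0009160147985915281))
(array([0.3454869 , 0.0070279 , 0.05620062]), np.float64(0.0009382632842019919))
```

Request:
{"op": "apply_moves", "data": {
  "series": [
    [[-12,19.6,0],-6.6,1],
    [[-12,19.6,0],-6.6,1],
    [[-12,19.6,0],-6.6,1],
    [[-12,19.6,0],-6.6,1],
    [[-12,19.6,0],-6.6,1],
    [[-12,19.6,0],-6.6,1],
    [[-12,19.6,0],-6.6,1],
    [[-12,19.6,0],-6.6,1],
    [[-12,19.6,0],-6.6,1],
    [[-12,19.6,0],-6.6,1],
    [[-12,19.6,0],-6.6,1],
    [[-12,19.6,0],-6.6,1],
    [[-12,19.6,0],-6.6,1],
    [[-12,19.6,0],-6.6,1],
    [[0,0,0],0,1],
    [[0,0,0],0,1],
    [[0,0,0],0,1]
  ]
}}

```text
clock: 11.53
ee_pos: [0.4204, 0.0663, 0.147]
tcp_rot: [0.0, 0.994, 0.108, 0.0]
wrist_force: [-0.3, 0.9, -0.1]
finger_gap: 0.009
```

The red look-alike is 60 mm tall and more than 80 mm away, so it is clear. Descending in front of the thumb plate.

Request:
{"op": "apply_moves", "data": {
  "series": [
    [[0,0,-18],0,1],
    [[0,0,-18],0,1],
    [[0,0,-18],0,1],
    [[0,0,-18],0,1],
    [[0,0,-18],0,1],
    [[0,0,-16],0,1],
    [[0,0,-8],0,1],
    [[0,0,-4],0,1],
    [[0,0,0],0,1],
    [[4.9,0.8,0],0,1],
    [[4.9,0.8,0],0,1],
    [[4.9,0.8,0],0,1],
    [[0,0,0],0,1],
    [[0,0,0],0,1]
  ]
}}

```text
clock: 12.7
ee_pos: [0.4354, 0.0684, 0.0289]
tcp_rot: [0.0, 0.994, 0.106, 0.0]
wrist_force: [-0.5, 0.7, -0.0]
finger_gap: 0.006
```

```bash
python3 cap.py 8;python3 - <<'E'
import cv2
im=cv2.imread('pics/scene_8.png')[170:290,200:360];cv2.imwrite('pics/s8z.png',cv2.resize(im,None,fx=5,fy=5,interpolation=cv2.INTER_CUBIC))
E
```

```text
top [237 183  14  14 157] [243.17834395 189.58598726] [0.5418 0.0904 0.082 ] r,ang 0.0532 191.46545394223358
scene [250 199  13  12 127] [256.04724409 204.75590551] [0.5456 0.0917 0.074 ] r,ang 0.0493 190.86791413358023
12.8 [0.43489644 0.06835707 0.02874866] [ 0.51411258  0.27176896 -1.3453125 ]
```

View pics/s8z.png

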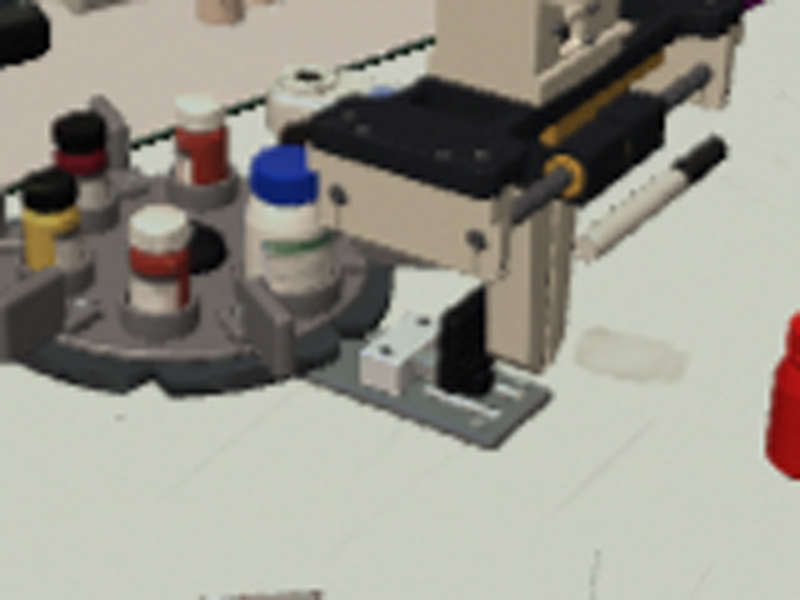

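The fingers stand just outside the black plate, with a gap of about 8 mm and plate and fingers roughly centred on each other. Pushing in steps.

Request:
{"op": "apply_moves", "data": {
  "series": [
    [[2.9,0.6,0],0,1],
    [[2.9,0.6,0],0,1],
    [[2.9,0.6,0],0,1],
    [[2,0.4,0],0,1],
    [[2,0.4,0],0,1],
    [[2,0.4,0],0,1],
    [[0,0,0],0,1]
  ]
}}

```text
clock: 13.38
ee_pos: [0.4498, 0.0715, 0.0286]
tcp_rot: [-0.0, 0.994, 0.106, -0.0]
wrist_force: [-0.7, 0.1, 0.1]
finger_gap: 0.008
```

Request:
{"op": "apply_moves", "data": {
  "series": [
    [[2,0.4,0],0,1],
    [[2,0.4,0],0,1],
    [[1,0.2,0],0,1],
    [[0,0,0],0,1]
  ]
}}

```text
clock: 13.72
ee_pos: [0.4548, 0.0724, 0.0286]
tcp_rot: [-0.0, 0.994, 0.106, 0.0]
wrist_force: [-1.6, 1.2, -0.5]
finger_gap: 0.006
```

```bash
python3 cap.py 9;python3 - <<'E'
import cv2
im=cv2.imread('pics/scene_9.png')[170:290,200:360];cv2.imwrite('pics/s9z.png',cv2.resize(im,None,fx=5,fy=5,interpolation=cv2.INTER_CUBIC))
E
```

```text
top [237 183  14  14 157] [243.17834395 189.58598726] [0.5418 0.0904 0.082 ] r,ang 0.0532 191.46545394223358
scene [250 201   4   9  28] [251.75       205.21428571] [0.5498 0.0993 0.074 ] r,ang 0.0443 182.18794532364214
13.8167 [0.45479381 0.07237019 0.02860661] [-1.40470417  0.98867214 -0.61771757]
```

View pics/s9z.png

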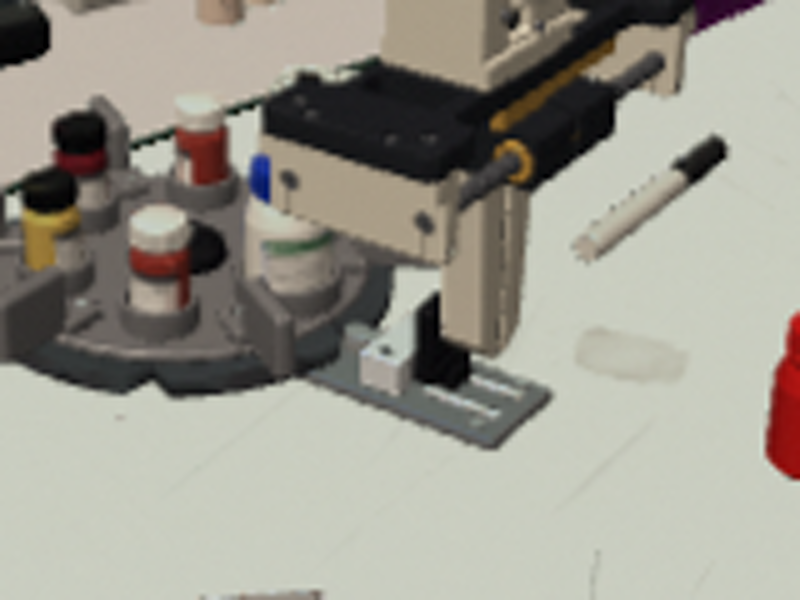

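The bolt is sliding in. I'll continue to the stop, watching the force.

Request:
{"op": "apply_moves", "data": {
  "series": [
    [[2,0.4,0],0,1],
    [[1,0.2,0],0,1],
    [[0,0,0],0,1],
    [[0,0,0],0,1]
  ]
}}

```text
clock: 14.15
ee_pos: [0.4577, 0.073, 0.0286]
tcp_rot: [-0.0, 0.994, 0.106, 0.0]
wrist_force: [-2.0, 1.4, -1.2]
finger_gap: 0.004
```

Request:
{"op": "apply_moves", "data": {
  "series": [
    [[2,0.4,0],0,1],
    [[0,0,0],0,1],
    [[0,0,0],0,1]
  ]
}}

```text
clock: 14.4
ee_pos: [0.4588, 0.0732, 0.0285]
tcp_rot: [0.0, 0.994, 0.106, -0.001]
wrist_force: [-6.4, -0.7, 2.9]
finger_gap: 0.007
```

Request:
{"op": "apply_moves", "data": {
  "series": [
    [[1.5,0.3,0],0,1],
    [[0,0,0],0,1],
    [[0,0,0],0,1],
    [[0,0,0],0,1]
  ]
}}

```text
clock: 14.73
ee_pos: [0.4589, 0.0733, 0.0284]
tcp_rot: [0.0, 0.994, 0.106, -0.003]
wrist_force: [-13.7, -2.9, 8.9]
finger_gap: 0.008
```

The force has risen to 14 N with no further travel, and the face is at about 131 mm from the axis, so this looks like the end stop. I'll push slightly more to be sure, then back straight off and check.

Request:
{"op": "apply_moves", "data": {
  "series": [
    [[1.5,0.3,0],0,1],
    [[0,0,0],0,1],
    [[0,0,0],0,1]
  ]
}}

```text
clock: 14.98
ee_pos: [0.4589, 0.0734, 0.0283]
tcp_rot: [0.0, 0.994, 0.106, -0.004]
wrist_force: [-19.8, -6.1, 16.6]
finger_gap: 0.004
```

Request:
{"op": "apply_moves", "data": {
  "series": [
    [[-5,-1,0],0,1],
    [[-10,-2,0],0,1],
    [[-10,-2,0],0,1],
    [[-5,-1,0],0,1],
    [[0,0,15],0,1],
    [[0,0,30],0,1],
    [[0,0,35],0,1],
    [[0,0,35],0,1],
    [[0,-30,10],0,1],
    [[0,-40,0],0,1],
    [[0,-40,0],0,1],
    [[0,-40,0],0,1],
    [[0,-40,0],0,1],
    [[0,-30,0],0,1],
    [[0,0,0],0,1],
    [[0,0,0],0,1],
    [[0,0,0],0,1]
  ]
}}

```text
clock: 16.4
ee_pos: [0.4328, -0.1517, 0.1537]
tcp_rot: [0.0, 0.994, 0.106, 0.0]
wrist_force: [-0.5, 0.0, 0.6]
finger_gap: 0.006
```

```bash
python3 cap.py 10;python3 - <<'E'
from rig import bot
from h import *
im=cv2.imread('pics/scene_10.png')[170:290,190:350];cv2.imwrite('pics/s10z.png',cv2.resize(im,None,fx=5,fy=5,interpolation=cv2.INTER_CUBIC))
im=cv2.imread('pics/top_10.png');cv2.imwrite('pics/t10z.png',cv2.resize(im[110:260,170:320],None,fx=4,fy=4,interpolation=cv2.INTER_CUBIC))
m=cv2.inRange(cv2.cvtColor(im,cv2.COLOR_BGR2HSV),(0,0,0),(180,255,38));k=np.zeros_like(m);k[218:242,240:268]=255;M=cv2.moments(m&k,True);pl=(M['m10']/M['m00'],M['m01']/M['m00'])
p=plane(bot,'top',pl,.045)[0];e=p[:2]-[.5946,.1013];print('plate',pl,p,np.hypot(*e),np.degrees(np.arctan2(e[1],e[0]))%360)
E
```

```text
top [237 183  14  14 156] [243.37179487 189.70512821] [0.5416 0.09   0.082 ] r,ang 0.0536 191.83385186718215
scene [250 199  15  12 151] [257.35099338 204.52980132] [0.5446 0.0891 0.074 ] r,ang 0.0508 193.50966840670745
16.5 [ 0.43278703 -0.15105862  0.15367234] [ 0.41353409  0.70962061 -0.06461612]
plate (250.99, 224.6) [0.47078366 0.07474731 0.045     ] 0.12663147866582491 192.1038803941907
```

View pics/s10z.png

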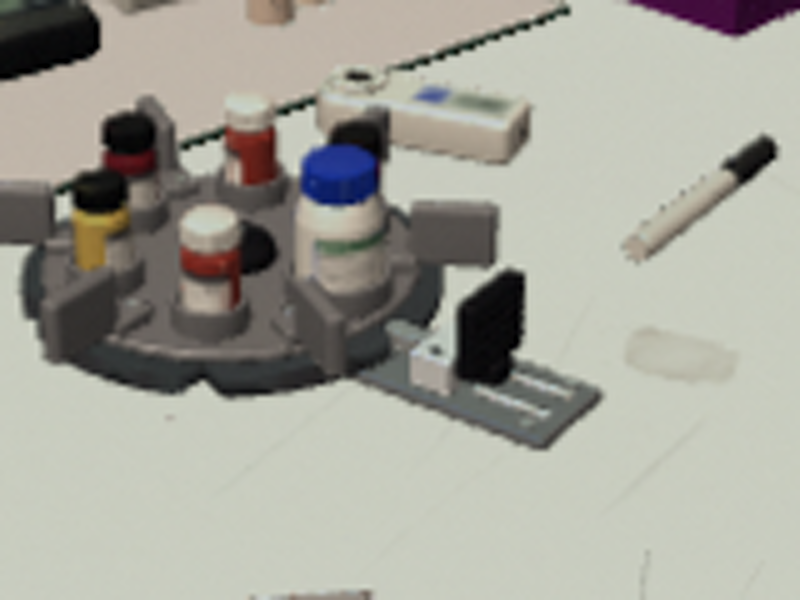

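View pics/t10z.png

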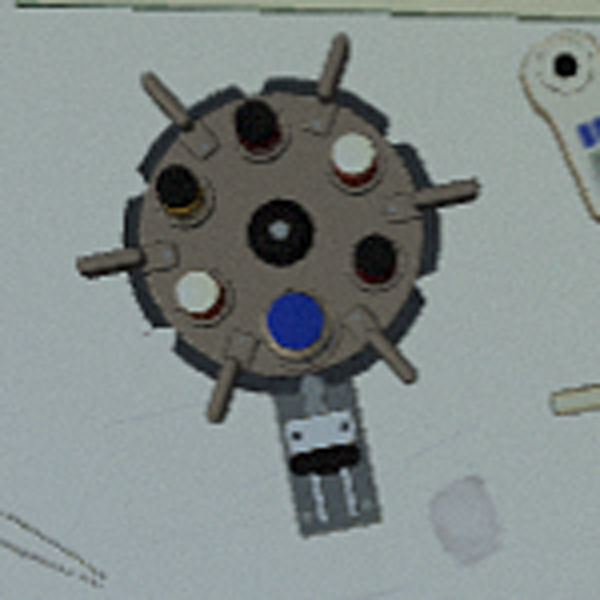

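```bash
python3 - <<'E'
from rig import bot
from h import *
u=np.array([-np.cos(np.radians(12.1)),-np.sin(np.radians(12.1))])
for f in('top_7','top_10'):
    im=cv2.imread(f'pics/{f}.png')
    for th in(34,40,46):
        m=cv2.inRange(cv2.cvtColor(im,cv2.COLOR_BGR2HSV),(0,0,0),(180,255,th));k=np.zeros_like(m);k[215:242,240:268]=255
        N,l,st,ce=cv2.connectedComponentsWithStats(m&k,connectivity=4);i=1+np.argmax(st[1:,4])
        v,w=np.where(l==i);P=plane(bot,'top',np.c_[w,v].astype(float),.049)[:,:2];r=(P-[.5946,.1013])@u
        print(f,th,st[i,4],'mean r',r.mean().round(5),'p95',np.percentile(r,95).round(5))
E
```

```text
top_7 34 88 mean r 0.14082 p95 0.14604
top_7 40 93 mean r 0.14077 p95 0.14634
top_7 46 95 mean r 0.14087 p95 0.1463
top_10 34 95 mean r 0.12661 p95 0.13212
top_10 40 100 mean r 0.12671 p95 0.13255
top_10 46 103 mean r 0.12684 p95 0.13288
```

```bash
python3 -c "
from rig import bot
print(bot.hand_in()); print(bot.sense()['clock'])"
```

```text
the job is handed in; nothing more can be done
None
the job is handed in; nothing more can be done
```

The bottle is at the front and the bolt is locked in the notch in front of it. I handed the job in at about 16.5 s of the 51 s allowed, and it reports no verdict.

**What I did:** With the fingers shut, I pushed tab_2 about 124° counter-clockwise along the front side. I then backed off to check the alignment and pushed the thumb plate until it hit a hard stop, at about 20 N in x with no further travel. Finally I drew clear of everything.

**Last checks:**
- **Bottle:** the top view puts it at 191.8° against a front line of about 192.1°, within about 1 mm of the mark. The scene view read 193.5°; I trusted the top view because the scene view uses only an assumed cap height.
- **Bolt:** the thumb plate moved 14.1 mm in the top view, with its face about 132 mm from the axis as expected when home. That clears the 13 mm limit but reads a little under the nominal 15 mm. The smooth ring would have stopped the bolt at about 6 mm, so the nose is in the notch.
- **Surroundings:** the bottle and jars looked upright and in their seats. The things lying around looked undisturbed in the cropped views, though I didn't measure them again. The gripper was clear of everything.

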